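# Slide the booster pack into its charging dock

## Robot

A 7-joint arm with a two-finger parallel gripper is mounted at the origin on the work surface. World frame = base frame: x ahead of the robot, y to its left, z up, the work surface at z = 0. Lengths are in m, angles in degrees, forces in N, time in s.
With the tool pointing down it reaches from about 0.425 to 0.875 m from the base axis. Payload 4.7 kg.
Tool frame: the origin (TCP) lies at the very end of the fingers, on their centre line; the grasp point (between the pads) lies 19 mm behind it; z points along the fingers, y is the line along which they close (so a half turn about z gives the same grasp; the last joint's range is limited). The gripper opens to 87 mm and grips with 3 to 60 N. Pads are 19 mm wide; open, the fingers measure 117 mm over their backs; the gripper's body (75 mm by 190 mm) begins 51 mm behind the grasp point.
Start: joints at [-74.192, 18.392, -4.016, 83.108, 1.295, 78.541, -3.26], TCP at [0.168, 0.628, 0.223] pointing down, gripper open.
Joint ranges: [-163.93, 163.93], [-17.29, 119.83], [-79.2, 71.16], [3.27, 140.29], [-89.18, 269.18], [5.43, 117.66], [-154.24, 154.24]. Speed limits (degrees/s): [147.25, 147.25, 180, 180, 180, 180, 180].

## Interface

Orientations are given as [roll, pitch, yaw] about the fixed x, y, z axes, in that order (R = Rz(yaw) Ry(pitch) Rx(roll)).
In Python, from cell import get_obs, eyes, env gives the robot as it stands.
- The arm moves only by the tool servo_tool, never from a script. Its argument "series" is a list that holds one entry, the list of rows, each a list of 7 numbers: the shift along the tool's x, y, z in units of 300 mm (1.0 is 300 mm), then the turn, a rotation vector about the tool's x, y, z in units of pi rad (1.0 is pi rad), then the opening, from 0 (shut) to 1 (fully open). In form: [[[tx, ty, tz, wx, wy, wz, gripper], ...]]. A call has 1 to 12 rows; each row is the pose to reach, as a shift and turn from the pose commanded when the call began, along the tool's axes at that moment, turning the shorter way round; what a row does not reach only later rows make up. A row lasts 1/12 s, in which the tool goes at most 41.7 mm and 7.16 degrees, less where a joint would pass 70% of its speed; a pose out of reach is approached as far as the arm can. A call with a number of a shift or a turn outside -1 to 1 is refused whole. A call with a gripper value outside its range is refused whole. The fingers move at their own pace and stop on an object; "grip_force" is the grip in N (left out, the last holds). Time passes only in rows, so rows that repeat a pose let the fingers close. It gives the time, the measured TCP pose, the force, the opening and the grip force at its end, in the units of the state.
- get_obs(): the state, without advancing time (a new reading comes with each control period).
- eyes.read_camera(name): name is "scene" or "top" or "wrist"; returns a dict with "frame" (384x512x3 uint8, red, green, blue), "depth" (384x512 float32, m along the optical axis (not along the pixel's ray), 0 where there is no reading), "fx", "fy", "cx", "cy" (pixels), "origin" and "rotation" of the camera in the world; the wrist camera has in their place "mount" (4x4, takes a point from camera to tool coordinates, whose origin is the TCP and whose axes are the flange's). Camera axes: x right, y down, z forward; pixel columns grow to the right and rows downward; lengths in m; the calibration is good to about 2 mm. A picture is of the moment at which its call begins: read the wrist's pose just before it.
- env.sign_off(): hands the job in; it is judged then, once.
The state is a dict: "time_s": time; "qpos": joint angles; "joint_velocities": joint speeds; "effort": joint torques, N m; "tool_pos": TCP position; "tool_rot": TCP orientation; "force": force on the tool from outside, world axes, zero at the start; "wrist_torque": the same for the moment, N m; "grip_width": finger opening in m; "grasp_force": force on a finger pad.
Only numpy, scipy, OpenCV 4.12 (cv2) and the standard library are available. Lean on these libraries where they do the work, as an engineer would, in place of code of your own. Each camera call takes 0.05 s, during which the arm holds its last target. There are 200 camera calls.

## Task

Push the heavy red battery booster pack low near its base, so that it slides upright along the bench without tipping, into the charging dock between the yellow guides until its front is fully home against the charger. Only then press the green button on the charger all the way down with a fingertip and let it go. Do not lift the pack, and leave the spray can, the cartridge and the tape roll where they are.

Things in the scene. Friction and masses are not known exactly. Their poses are not given: they have to be found in the camera images.
- pack: Heavy loose red battery booster pack on rubber feet (1.2 to 2 kg; slides at about 8 to 18 N). Its base is a box 70 (x) by 130 (y) by 80 mm high. Origin: centre of its underside; z up; +x is its front with brass contacts, facing the dock within 0.3 rad at the start. Pushed low on the base it slides; pushed on the tower or handle on top it tips.
- pack_rear (a point): Middle of the flat rear face of the pack's base, the one to push: 35 mm behind the pack's origin (-x), 20 mm above the bench; axes as the pack's. On the base stands a black control tower, 30 mm thick, 120 mm wide, its rear face 39 mm ahead of the base's rear face, its top 126 mm above the bench; a red handle on it reaches 155 mm.
- dock: Charging dock fixed to the bench. Origin on the bench, where the origin of a fully docked pack lies; z up; the pack enters along +x, its x parallel to the dock's. Two yellow guides, 24 mm high, 10 mm thick, 150 mm apart inside, run from x = +35 to -35 mm, then flare out to about 205 mm apart at x = -90 mm. The rear face of a docked pack is at x = -35 mm.
- dock_stop (a point): Middle of the charger's stop face, which the pack's front must meet: 35 mm along +x from the dock's origin, 30 mm above the bench; axes as the dock's. The grey charger housing behind it is 80 mm deep, 180 mm wide and 60 mm high.
- start_top (a point): Centre of the top face of the green round start button (34 mm across) on top of the charger housing, in the dock's middle, 88 mm along +x from the dock's origin, 80 mm above the bench. It is pressed straight down; the point moves down with it.
- start (a joint): Travel of the green start button in m: 0 released, 0.008 fully down; it springs back. Fully down takes about 5 N.
- spray: Bystander: spray can with blue label and white cap, 52 mm across, 170 mm high, standing; origin at the centre of its underside.
- cartridge: Bystander: white adhesive cartridge with an orange band and black nozzle, 48 mm across, 195 mm high, standing; origin at the centre of its underside.
- tape: Bystander: roll of yellow masking tape lying flat, 90 mm across, 25 mm high; origin at the centre of its underside.
Things that resemble listed ones, but are neither listed nor needed, are in the scene too. There is more than one size of the pack; the one meant has the size given above.

How it is judged:
By the outcome, as a careful person would: the job done as asked, in the order asked, and still so for the second after the job is handed in, with the robot touching nothing.
It also fails if it takes over 48 s, if anything falls off the work surface, if the arm or the gripper's body presses on something with over 40 N, if the wrist force passes 120 N, or if a joint passes its speed limit or range.

## Working session

There is one attempt and no reset: what is moved stays moved. The work goes in short steps, Python scripts to look and compute and a tool call to move; the robot and the scene stay as the last step left them, time stands still between calls to the robot, and variables do not carry over. Pictures are saved under pics/ and viewed, at most 10 in all, crops included, and the job is handed in when it is done.

Besides the shell and the picture viewer there is one more tool, called as name(argument=value, ...) on one line, values as JSON. servo_tool: Moves the arm, as the interface text tells. Shifts and turns lie within -1 to 1; 1 stands for 300 mm of shift or pi rad of turn. Its arguments: {"type":"object","properties":{"series":{"type":"array"},"grip_force":{"type":"number"}},"required":["series"]}

```bash
mkdir -p pics; cat > h.py <<'E'
import numpy as np, cv2, sys
from cell import get_obs, eyes, env
def snap(name):
    d=eyes.read_camera(name); return d
def world(d,mask=None):
    z=d['depth']; v,u=np.mgrid[:z.shape[0],:z.shape[1]]
    P=np.stack([(u-d['cx'])/d['fx']*z,(v-d['cy'])/d['fy']*z,z],-1)
    W=P@np.array(d['rotation']).T+np.array(d['origin']); W[z==0]=np.nan
    return W
E
python3 - <<'E'
from h import *
import pickle
o=get_obs(); print(o['time_s'],o['tool_pos'],o['tool_rot'],o['force'])
D={n:snap(n) for n in('scene','top')}
pickle.dump(D,open('d0.pkl','wb'))
for n in D:
    cv2.imwrite(f'pics/{n}0.png',cv2.resize(D[n]['frame'][...,::-1],(800,600)))
    print(n,D[n]['origin'],D[n]['fx'])
E
```

```text
0.0 [0.1681137  0.62730518 0.22142179] [-1.79887127e+02  5.13789247e-03  1.65004222e+02] [0.84635176 0.27374965 0.76287257]
scene [ 1.08133003 -0.31395367  0.65896492] 361.74111367373354
top [ 0.49248633 -0.02895686  0.88187966] 397.060852553896
```

View pics/top0.png

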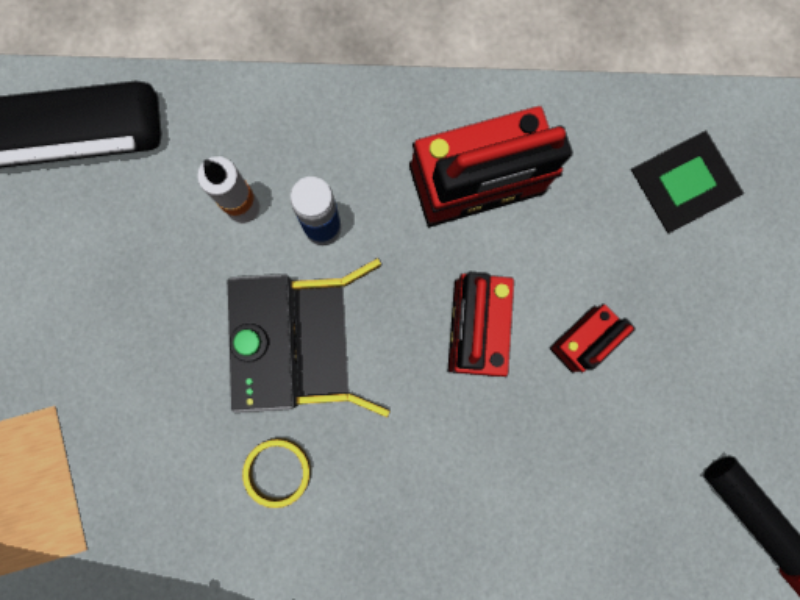

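View pics/scene0.png

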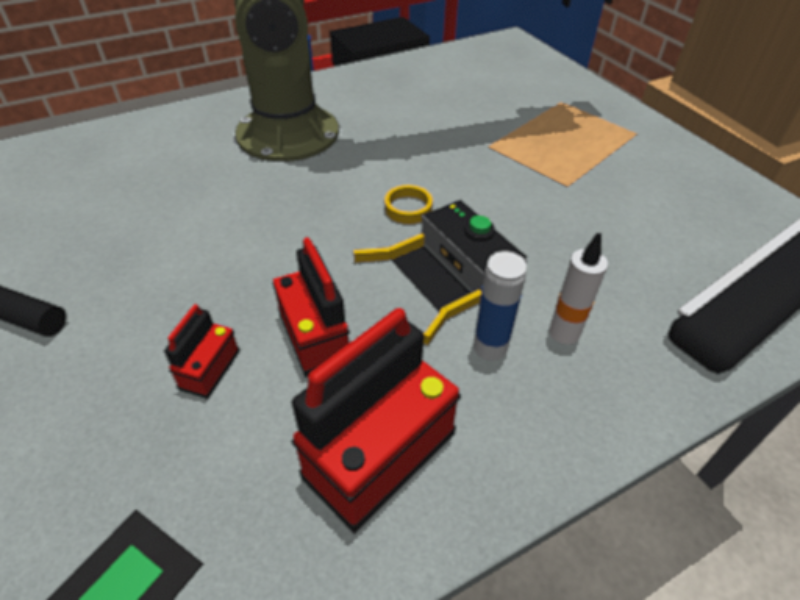

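The top view shows the middle-size red pack at about (482,325), rear to the right, facing left into the dock. The guides run from (290,285) to (380,263) and (295,400) to (388,412), and the green button is at (246,342). In the scene view the larger and smaller packs are decoys, the spray can and cartridge stand beyond the dock, and the tape is on the near side.

```bash
python3 - <<'E'
from h import *
import pickle
D=pickle.load(open('d0.pkl','rb'))
d=D['top'];W=world(d)
def box(u0,v0,u1,v1,z0,z1,W=W):
    s=W[int(v0*.64):int(v1*.64),int(u0*.64):int(u1*.64)].reshape(-1,3)
    return s[(s[:,2]>z0)&(s[:,2]<z1)]
def rect(n,p):
    r=cv2.minAreaRect((p[:,:2]*1000).astype(np.float32)); print(n,len(p),'zmed',np.median(p[:,2]).round(4)); print(cv2.boxPoints(r).round(1).tolist(), 'c',np.round(r[0],1),np.round(r[1],1),round(r[2],1))
rect('packbase',box(435,255,530,390,.07,.09))
rect('tower',box(435,255,530,390,.115,.16))
rect('housing',box(220,265,310,420,.05,.066))
rect('button',box(225,315,275,365,.074,.09))
rect('guides',box(296,255,400,420,.015,.035))
rect('guideL',box(296,255,343,320,.015,.035))
rect('guideR',box(299,380,345,420,.015,.035))
rect('spray',box(285,170,345,245,.15,.2)); rect('cart',box(195,150,260,225,.1,.22)); rect('tape',box(235,430,320,515,.015,.04))
rect('bigpack',box(400,100,580,235,.05,.4)); rect('small',box(545,300,640,380,.03,.3))
W2=world(D['scene'])
for n,(u,v) in dict(button=(481,223),packtop_red=(300,300),spray=(506,268)).items():
    print(n,W2[int(v*.64),int(u*.64)].round(4))
E
```

```text
Traceback (most recent call last):
  File "h.py", line 8, in world
    W=P@np.array(d['rotation']).T+np.array(d['origin']); W[z==0]=np.nan
      ~~~~~~~~~~~~~~~~~~~~~~~~~~~^~~~~~~~~~~~~~~~~~~~~~
ValueError: operands could not be broadcast together with shapes (384,512) (3,)
```

```bash
python3 - <<'E'
import pickle
D=pickle.load(open('d0.pkl','rb'))
for n in D: print({k:v for k,v in D[n].items() if k not in('frame','depth')})
E
```

```text
{'fx': 361.74111367373354, 'fy': 361.74111367373354, 'cx': 258.85298671658137, 'cy': 188.3192641362331, 'origin': array([ 1.08133003, -0.31395367,  0.65896492]), 'rotation': array([-136.71474295,   -0.98007979,   61.33673691])}
{'fx': 397.060852553896, 'fy': 397.060852553896, 'cx': 249.25973015792758, 'cy': 188.75652134525254, 'origin': array([ 0.49248633, -0.02895686,  0.88187966]), 'rotation': array([-173.0343125 ,   -1.24977465,  -88.90613797])}
```

Rotation is roll/pitch/yaw in degrees.

```bash
sed -i "s/np.array(d\['rotation'\]).T/R.from_euler('xyz',d['rotation'],degrees=True).as_matrix().T/; 1a from scipy.spatial.transform import Rotation as R" h.py
cat > meas.py <<'E'
from h import *
import pickle
D=pickle.load(open('d0.pkl','rb'))
d=D['top'];W=world(d)
def box(u0,v0,u1,v1,z0,z1,W=W):
    s=W[int(v0*.64):int(v1*.64),int(u0*.64):int(u1*.64)].reshape(-1,3)
    return s[(s[:,2]>z0)&(s[:,2]<z1)]
def rect(n,p):
    if len(p)<3: print(n,'none'); return
    r=cv2.minAreaRect((p[:,:2]*1000).astype(np.float32)); print(n,len(p),'zmed',np.median(p[:,2]).round(4)); print(cv2.boxPoints(r).round(1).tolist(), 'c',np.round(r[0],1),np.round(r[1],1),round(r[2],1))
if __name__=='__main__':
    rect('packbase',box(435,255,530,390,.07,.09))
    rect('tower',box(435,255,530,390,.115,.16))
    rect('housing',box(220,265,310,420,.05,.066))
    rect('button',box(225,315,275,365,.074,.09))
    rect('guideL',box(296,255,343,320,.015,.035))
    rect('guideR',box(299,380,345,420,.015,.035))
    rect('spray',box(285,170,345,245,.15,.2)); rect('cart',box(195,150,260,225,.1,.22)); rect('tape',box(235,430,320,515,.015,.04))
    rect('bigpack',box(400,100,580,235,.05,.4)); rect('small',box(545,300,640,380,.03,.3))
    W2=world(D['scene'])
    for n,(u,v) in dict(button=(481,223),packtop_red=(300,300),spray=(506,268),bench=(300,200)).items():
        print(n,W2[int(v*.64),int(u*.64)].round(4))
E
python3 meas.py
```

```text
packbase 1121 zmed 0.0806
[[488.79998779296875, -199.8000030517578], [619.2999877929688, -208.6999969482422], [624.0999755859375, -137.6999969482422], [493.6000061035156, -128.8000030517578]] c [ 556.5 -168.7] [ 71.2 130.8] 86.1
tower 1007 zmed 0.1271
[[497.0, -160.8000030517578], [616.5999755859375, -169.0], [618.7999877929688, -137.60000610351562], [499.1000061035156, -129.39999389648438]] c [ 557.9 -149.2] [ 31.5 120. ] 86.1
housing 2975 zmed 0.0622
[[435.0, 157.89999389648438], [441.5, 77.30000305175781], [621.0, 91.80000305175781], [614.5, 172.39999389648438]] c [528.  124.8] [180.1  80.8] 4.6
button 247 zmed 0.084
[[500.20001220703125, 134.10000610351562], [534.0999755859375, 110.80000305175781], [557.4000244140625, 144.6999969482422], [523.5, 168.0]] c [528.8 139.4] [41.1 41.1] 55.5
guideL 151 zmed 0.0242
[[605.9000244140625, 86.4000015258789], [611.2000122070312, 22.100000381469727], [621.2999877929688, 23.0], [616.0, 87.30000305175781]] c [613.6  54.7] [10.1 64.5] 4.7
guideR 140 zmed 0.0242
[[446.79998779296875, 75.4000015258789], [451.70001220703125, 15.600000381469727], [4
[... 553 characters left out ...]
], [386.8999938964844, 48.29999923706055], [408.5, 134.10000610351562], [322.6000061035156, 155.8000030517578]] c [354.7 102. ] [88.5 88.6] 75.9
bigpack 4754 zmed 0.12
[[699.7000122070312, -98.80000305175781], [752.9000244140625, -269.0], [845.7999877929688, -239.89999389648438], [792.5999755859375, -69.80000305175781]] c [ 772.8 -169.4] [ 97.3 178.3] 17.4
small 1186 zmed 0.0566
[[495.70001220703125, -305.29998779296875], [556.2000122070312, -369.0], [590.9000244140625, -336.1000061035156], [530.4000244140625, -272.3999938964844]] c [ 543.3 -320.7] [47.8 87.9] 43.5
button [0.5283 0.1362 0.0848]
packtop_red [ 0.5496 -0.1773  0.0799]
spray [0.6987 0.0476 0.1699]
bench [ 0.2365 -0.0641  0.0009]
```

```bash
cat > go.py <<'E'
from h import *
def rel(p0,r0,p1,r1):
    A=R.from_euler('xyz',r0,degrees=True);B=R.from_euler('xyz',r1,degrees=True) if not isinstance(r1,R) else r1
    t=A.inv().apply(np.array(p1)-np.array(p0))/.3; w=(A.inv()*B).as_rotvec()/np.pi
    return np.r_[t,w].round(4).tolist()
def tool(head,tilt):  # tool x forward along heading, tilted so fingertips lead
    return R.from_euler('z',head,degrees=True)*R.from_euler('x',180,degrees=True)*R.from_euler('y',tilt,degrees=True)
def e(r): return r.as_euler('xyz',degrees=True)
E
python3 - <<'E'
from meas import *
from go import *
for n,b in dict(shelf=(480,265,530,385),small=(545,300,640,380)).items():
    s=box(*b,.02,.3); 
    for lo in np.arange(.04,.17,.01):
        q=s[(s[:,2]>=lo)&(s[:,2]<lo+.01)]
        if len(q)>3: print(n,lo.round(2),len(q),q[:,:2].min(0).round(3),q[:,:2].max(0).round(3))
print(eyes.read_camera('wrist')['mount'])
o=get_obs();p,r=o['tool_pos'],o['tool_rot']
P=[([.38,.45,.25],130),([.5,.2,.25],110),([.56,-.03,.25],86.1),([.575,-.24,.25],86.1)]
for q,h in P:
    print(rel(p,r,q,tool(h,0))); p,r=q,e(tool(h,0))
E
```

```text
shelf 0.07 305 [ 0.49  -0.206] [ 0.621 -0.163]
shelf 0.08 676 [ 0.492 -0.206] [ 0.62  -0.162]
shelf 0.12 168 [ 0.497 -0.167] [ 0.617 -0.155]
shelf 0.15 159 [ 0.512 -0.158] [ 0.605 -0.149]
small 0.04 64 [ 0.496 -0.337] [ 0.59  -0.274]
small 0.05 570 [ 0.498 -0.354] [ 0.587 -0.275]
small 0.06 50 [ 0.502 -0.351] [ 0.567 -0.289]
small 0.07 49 [ 0.502 -0.349] [ 0.566 -0.295]
small 0.08 255 [ 0.502 -0.365] [ 0.568 -0.295]
small 0.09 16 [ 0.51  -0.352] [ 0.559 -0.303]
small 0.1 132 [ 0.512 -0.354] [ 0.556 -0.305]
[[-1.31638670e-04 -9.64509541e-01 -2.64047964e-01  7.24733397e-02]
 [ 9.99999946e-01 -2.06135610e-04  2.54427637e-04  3.63360900e-05]
 [-2.99827571e-04 -2.64047916e-01  9.64509517e-01 -1.62051242e-01]
 [ 0.00000000e+00  0.00000000e+00  0.00000000e+00  1.00000000e+00]]
[-0.8351, -0.3887, -0.0937, -0.0004, 0.0002, 0.1945]
[-0.8955, -0.2292, -0.0, 0.0, -0.0, 0.1111]
[-0.7888, -0.0743, 0.0, -0.0, 0.0, 0.1328]
[-0.695, 0.0975, 0.0, 0.0, 0.0, 0.0]
```

servo_tool(series=[[[-0.835, -0.389, -0.094, 0, 0, 0.195, 1], [-0.835, -0.389, -0.094, 0, 0, 0.195, 1], [-0.835, -0.389, -0.094, 0, 0, 0.195, 1], [-0.835, -0.389, -0.094, 0, 0, 0.195, 1], [-0.835, -0.389, -0.094, 0, 0, 0.195, 1], [-0.835, -0.389, -0.094, 0, 0, 0.195, 1], [-0.835, -0.389, -0.094, 0, 0, 0.195, 1], [-0.835, -0.389, -0.094, 0, 0, 0.195, 1]]])

```text
time_s: 0.82
tool_pos: [0.3875, 0.4439, 0.2517]
tool_rot: [179.9, 0.2, 129.2]
force: [1.6, -0.7, 0.0]
grip_width: 0.0867
grasp_force: 0.0
```

servo_tool(series=[[[-0.895, -0.229, 0, 0, 0, 0.111, 1], [-0.895, -0.229, 0, 0, 0, 0.111, 1], [-0.895, -0.229, 0, 0, 0, 0.111, 1], [-0.895, -0.229, 0, 0, 0, 0.111, 1], [-0.895, -0.229, 0, 0, 0, 0.111, 1], [-0.895, -0.229, 0, 0, 0, 0.111, 1], [-0.895, -0.229, 0, 0, 0, 0.111, 1], [-0.895, -0.229, 0, 0, 0, 0.111, 1]]])

```text
time_s: 1.48
tool_pos: [0.5025, 0.1924, 0.251]
tool_rot: [180.0, 0.2, 109.3]
force: [-0.0, -0.2, 0.1]
grip_width: 0.0871
grasp_force: 0.0
```

servo_tool(series=[[[-0.789, -0.074, 0, 0, 0, 0.133, 1], [-0.789, -0.074, 0, 0, 0, 0.133, 1], [-0.789, -0.074, 0, 0, 0, 0.133, 1], [-0.789, -0.074, 0, 0, 0, 0.133, 1], [-0.789, -0.074, 0, 0, 0, 0.133, 1], [-0.789, -0.074, 0, 0, 0, 0.133, 1], [-0.789, -0.074, 0, 0, 0, 0.133, 1], [-0.789, -0.074, 0, 0, 0, 0.133, 1]]])

```text
time_s: 2.15
tool_pos: [0.5593, -0.0313, 0.2505]
tool_rot: [-180.0, 0.0, 85.8]
force: [-0.1, 0.5, -1.3]
grip_width: 0.0872
grasp_force: 0.0
```

```bash
python3 - <<'E'
from go import *
o=get_obs();p,r=o['tool_pos'],o['tool_rot'];print(o['time_s'],p,r,o['force'])
for q,h,t in [([.5525,-.227,.25],86.1,20),([.5525,-.227,.015],86.1,20)]:
    print(rel(p,r,q,tool(h,t))); p,r=q,e(tool(h,t)); print(r)
E
```

```text
2.15 [ 0.55928515 -0.03131669  0.25052817] [-1.79976955e+02  5.98339399e-03  8.57555824e+01] [-0.06050795  0.52770735 -1.25693512]
[-0.6522, 0.0257, 0.0018, 0.0002, 0.1111, -0.0019]
[180.  -20.   86.1]
[-0.2679, -0.0, 0.7361, -0.0, 0.0, -0.0]
[180.  -20.   86.1]
```

servo_tool(series=[[[-0.652, 0.026, 0.002, 0, 0.111, -0.002, 1], [-0.652, 0.026, 0.002, 0, 0.111, -0.002, 1], [-0.652, 0.026, 0.002, 0, 0.111, -0.002, 1], [-0.652, 0.026, 0.002, 0, 0.111, -0.002, 1], [-0.652, 0.026, 0.002, 0, 0.111, -0.002, 1], [-0.652, 0.026, 0.002, 0, 0.111, -0.002, 1], [-0.652, 0.026, 0.002, 0, 0.111, -0.002, 1], [-0.652, 0.026, 0.002, 0, 0.111, -0.002, 1]]])

```text
time_s: 2.82
tool_pos: [0.5544, -0.2227, 0.2496]
tool_rot: [180.0, -20.1, 86.5]
force: [0.1, 0.3, 0.4]
grip_width: 0.0871
grasp_force: 0.0
```

```bash
python3 - <<'E'
from go import *
o=get_obs();p,r=o['tool_pos'],o['tool_rot'];print(o['time_s'],p,r,o['force'],o['qpos'])
for q,h,t in [([.5525,-.227,.08],86.1,20),([.5525,-.227,.015],86.1,20)]:
    print(rel(p,r,q,tool(h,t)))
w=snap('wrist');cv2.imwrite('pics/w1.png',w['frame'][...,::-1])
E
```

```text
2.8167 [ 0.55435463 -0.22265272  0.24963599] [179.97226334 -20.10908392  86.52772059] [0.07955539 0.31756425 0.39659115] [ -2.80217778  21.78695445  43.56969005  84.379329   -30.83659963
  92.38452949  38.98320207]
[-0.2083, -0.0055, 0.5259, -0.0007, -0.0006, 0.0022]
[-0.2828, -0.0056, 0.7293, -0.0007, -0.0006, 0.0022]
```

View pics/w1.png

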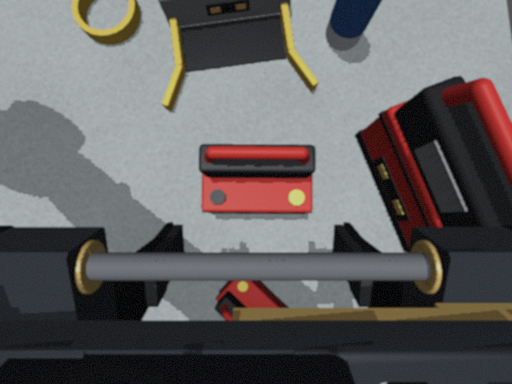

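The wrist view shows the pack at columns 202–313, centred between the fingers at 165 and 350, so I can go down behind it.

servo_tool(series=[[[-0.104, -0.003, 0.263, 0, 0, 0.002, 1], [-0.208, -0.005, 0.526, 0, 0, 0.002, 1], [-0.208, -0.005, 0.526, 0, 0, 0.002, 1], [-0.208, -0.005, 0.526, 0, 0, 0.002, 1], [-0.208, -0.005, 0.526, 0, 0, 0.002, 1], [-0.22, -0.005, 0.57, 0, 0, 0.002, 1], [-0.25, -0.005, 0.64, 0, 0, 0.002, 1], [-0.27, -0.005, 0.7, 0, 0, 0.002, 1], [-0.283, -0.005, 0.729, 0, 0, 0.002, 1], [-0.283, -0.005, 0.729, 0, 0, 0.002, 1], [-0.283, -0.005, 0.729, 0, 0, 0.002, 1]]])

```text
time_s: 3.78
tool_pos: [0.5531, -0.2302, 0.0172]
tool_rot: [179.9, -20.0, 86.1]
force: [0.6, 0.5, 1.1]
grip_width: 0.0869
grasp_force: 0.0
```

```bash
cat > push.py <<'E'
from go import *
# push path: pack centre, heading
def tcp(c,h,back=43.9,z=.015):
    a=np.radians(h); return np.r_[(np.array(c)-back*np.array([np.cos(a),np.sin(a)]))/1000,z]
if __name__=='__main__':
    o=get_obs();p,r=o['tool_pos'],o['tool_rot'];print(o['time_s'],p,r,o['force'])
    C=[((556.5,-168.7),86.1),((557.1,-138.7),91.8),((554.6,-108.8),97.5),((548.5,-60),97.5)]
    for c,h in C: print(rel(p,r,tcp(c,h),tool(h,20)))
E
python3 push.py
```

```text
3.7833 [ 0.55311133 -0.23024705  0.01721935] [179.93466758 -19.97527893  86.07638535] [0.59624995 0.45826402 1.09243523]
[0.053, -0.0027, 0.0271, 0.0004, 0.0001, -0.0001]
[0.1476, 0.0069, 0.0615, 0.0112, 0.0002, -0.0299]
[0.2426, 0.0061, 0.096, 0.0221, 0.0002, -0.0596]
[0.3938, -0.0254, 0.151, 0.0221, 0.0002, -0.0596]
```

servo_tool(series=[[[0.018, 0, 0.009, 0, 0, 0, 1], [0.036, -0.001, 0.018, 0, 0, 0, 1], [0.053, -0.002, 0.027, 0, 0, 0, 1], [0.067, -0.002, 0.032, 0.0015, 0, -0.004, 1], [0.08, 0, 0.037, 0.003, 0, -0.008, 1], [0.093, 0.001, 0.042, 0.005, 0, -0.013, 1], [0.107, 0.003, 0.047, 0.0065, 0, -0.017, 1], [0.12, 0.004, 0.052, 0.008, 0, -0.021, 1], [0.134, 0.0055, 0.057, 0.0095, 0, -0.0255, 1], [0.148, 0.007, 0.0615, 0.011, 0, -0.03, 1], [0.164, 0.007, 0.067, 0.013, 0, -0.035, 1], [0.18, 0.007, 0.073, 0.015, 0, -0.04, 1]]])

```text
time_s: 4.78
tool_pos: [0.5591, -0.1811, 0.0148]
tool_rot: [179.9, -19.2, 93.4]
force: [1.1, -14.3, 2.2]
grip_width: 0.0873
grasp_force: 7.1
```

```bash
python3 push.py; python3 - <<'E'
from h import *
import pickle
pickle.dump({n:snap(n) for n in('scene','top')},open('d0.pkl','wb'))
d=pickle.load(open('d0.pkl','rb'))
cv2.imwrite('pics/t2.png',cv2.resize(d['top']['frame'][...,::-1],(800,600)))
E
cat > pk.py <<'E'
from h import *
# pack pose from red handle-height points (z>.147) in top view: handle + base edges
def pack(d,W):
    m=np.isfinite(W[...,2])&(W[...,2]>.118)&(W[...,2]<.16)&(abs(W[...,0]-.555)<.09)&(W[...,1]>-.2)&(W[...,1]<.09)
    f=d['frame'].astype(int); red=(f[...,0]>110)&(f[...,1]<70)&(W[...,2]>.145)
    n,l,s,c=cv2.connectedComponentsWithStats((m&red).astype(np.uint8)); k=1+np.argmax(s[1:,4]); p=W[l==k]
    r=cv2.minAreaRect((p[:,:2]*1000).astype(np.float32)); return r,len(p),cv2.boxPoints(r).round(1).tolist()
E
python3 - <<'E'
from pk import *
import pickle
d=pickle.load(open('d0.pkl','rb'))
for n in d: print(n,pack(d[n],world(d[n])))
E
```

```text
4.7833 [ 0.55909129 -0.18106918  0.01484422] [179.86733126 -19.19319166  93.43704139] [  1.12075021 -14.27344831   2.21689231]
[-0.0975, -0.0248, -0.0346, -0.0129, 0.0044, 0.0384]
[-0.0045, -0.0023, -0.0021, -0.0023, 0.0045, 0.0086]
[0.0903, 0.0098, 0.0309, 0.0083, 0.0045, -0.0213]
[0.2448, -0.0009, 0.0847, 0.0083, 0.0045, -0.0213]
scene (((558.345458984375, -119.670654296875), (92.16609954833984, 10.62552261352539), 2.5796010494232178), 164, [[512.0999755859375, -116.4000015258789], [512.5, -127.0999984741211], [604.5999755859375, -122.9000015258789], [604.0999755859375, -112.30000305175781]])
top (((554.6509399414062, -116.60478210449219), (94.6229476928711, 10.921863555908203), 3.266798734664917), 264, [[507.1000061035156, -113.80000305175781], [507.70001220703125, -124.80000305175781], [602.2000122070312, -119.4000015258789], [601.5999755859375, -108.5]])
```

View pics/t2.png

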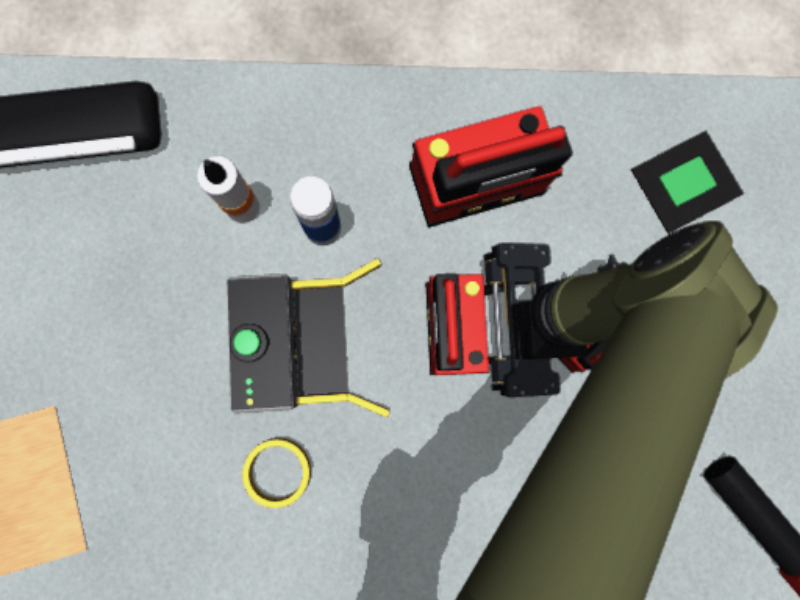

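The top view shows the pack being pushed upright with its centre at about (457,325), still square on the fingers. Continuing.

```bash
python3 - <<'E'
from push import *
o=get_obs();p,r=o['tool_pos'],o['tool_rot']
for c,h in [((556,-120),95.5),((553.5,-98),97.3),((547,-48),97.3)]: print(rel(p,r,tcp(c,h),tool(h,20)))
E
```

```text
[0.0482, 0.0062, 0.0162, 0.0043, 0.0037, -0.0102]
[0.1179, 0.007, 0.0407, 0.0076, 0.0037, -0.0196]
[0.2762, -0.0044, 0.0962, 0.0076, 0.0037, -0.0196]
```

servo_tool(series=[[[0.024, 0.003, 0.008, 0.002, 0.002, -0.005, 1], [0.048, 0.006, 0.016, 0.004, 0.004, -0.01, 1], [0.071, 0.0065, 0.024, 0.005, 0.004, -0.013, 1], [0.095, 0.007, 0.032, 0.006, 0.004, -0.016, 1], [0.118, 0.007, 0.041, 0.0076, 0.004, -0.0196, 1], [0.14, 0.005, 0.049, 0.0076, 0.004, -0.0196, 1], [0.163, 0.004, 0.057, 0.0076, 0.004, -0.0196, 1], [0.186, 0.002, 0.065, 0.0076, 0.004, -0.0196, 1], [0.208, 0, 0.073, 0.0076, 0.004, -0.0196, 1], [0.231, -0.001, 0.081, 0.0076, 0.004, -0.0196, 1], [0.254, -0.003, 0.089, 0.0076, 0.004, -0.0196, 1], [0.276, -0.004, 0.096, 0.0076, 0.004, -0.0196, 1]]])

```text
time_s: 5.88
tool_pos: [0.5523, -0.0913, 0.015]
tool_rot: [-180.0, -20.1, 97.2]
force: [1.6, -10.4, -3.1]
grip_width: 0.0867
grasp_force: 5.2
```

```bash
python3 - <<'E'
from push import *
from pk import *
o=get_obs();p,r=o['tool_pos'],o['tool_rot'];print(o['time_s'],p,r,o['force'])
for n in('scene','top'):
    d=snap(n);R_=pack(d,world(d));print(n,R_[0],R_[1])
for c,h in [((543,-20),97.3),((538,15),96.0),((534,45),94.6),((534,55),94.6)]: print(rel(p,r,tcp(c,h),tool(h,20)))
E
```

```text
5.8833 [ 0.55233072 -0.09130241  0.01496784] [-179.9916689   -20.10658892   97.21801133] [  1.57931298 -10.38815777  -3.06824814]
scene ((546.7557983398438, -29.65536117553711), (89.97017669677734, 11.5772705078125), 7.499289035797119) 147
top ((543.5189819335938, -26.4173583984375), (94.65779876708984, 11.234403610229492), 7.205821514129639) 272
[0.0877, -0.0008, 0.032, 0.0001, -0.0006, -0.0004]
[0.1984, -0.006, 0.0725, -0.0024, -0.0006, 0.0064]
[0.2932, -0.0102, 0.1072, -0.005, -0.0006, 0.0137]
[0.3243, -0.006, 0.1186, -0.005, -0.0006, 0.0137]
```

servo_tool(series=[[[0.029, 0, 0.011, 0, 0, 0, 1], [0.058, 0, 0.021, 0, 0, 0, 1], [0.088, -0.001, 0.032, 0, 0, 0, 1], [0.115, -0.002, 0.042, -0.0006, 0, 0.0016, 1], [0.143, -0.003, 0.052, -0.0012, 0, 0.003, 1], [0.17, -0.005, 0.062, -0.0018, 0, 0.005, 1], [0.198, -0.006, 0.0725, -0.0024, 0, 0.0064, 1], [0.222, -0.007, 0.081, -0.003, 0, 0.008, 1], [0.246, -0.008, 0.09, -0.004, 0, 0.01, 1], [0.26, -0.009, 0.095, -0.0045, 0, 0.012, 1], [0.272, -0.0095, 0.0995, -0.005, 0, 0.0137, 1], [0.28, -0.01, 0.1025, -0.005, 0, 0.0137, 1]]])

```text
time_s: 6.98
tool_pos: [0.5371, -0.0012, 0.0151]
tool_rot: [-179.9, -20.3, 94.6]
force: [1.2, -9.4, -4.2]
grip_width: 0.0872
grasp_force: 4.7
```

```bash
cat > st.py <<'E'
from push import *
from pk import *
o=get_obs();p,r=o['tool_pos'],o['tool_rot'];print(o['time_s'],p,r,o['force'],o['wrist_torque'])
for n in('scene','top'):
    d=snap(n);R_=pack(d,world(d));print(n,R_[0],R_[1])
    if n=='top': cv2.imwrite('pics/top_%s.png'%o['time_s'],cv2.resize(d['frame'][130:300,120:340,::-1],(792,612))[:600])
for c,h in [((534,46),94.6),((534,50),94.6),((533.6,54),94.6)]: print(rel(p,r,tcp(c,h),tool(h,20)))
E
python3 st.py
```

```text
6.9833 [ 0.5370604  -0.00122181  0.01512739] [-179.88671459  -20.27072545   94.63585643] [ 1.21349826 -9.37000831 -4.15055378] [-2.80178967 -0.37177521 -0.09232477]
scene ((534.699951171875, 59.32124710083008), (89.59657287597656, 10.560302734375), 6.773174285888672) 124
top ((530.691650390625, 61.73394775390625), (93.59228515625, 11.267977714538574), 4.6239800453186035) 273
[0.0105, 0.0025, 0.0043, -0.0007, -0.0015, 0.0002]
[0.023, 0.0036, 0.0089, -0.0007, -0.0015, 0.0002]
[0.0356, 0.0033, 0.0136, -0.0007, -0.0015, 0.0002]
```

servo_tool(series=[[[0.006, 0.001, 0.003, 0, 0, 0, 1], [0.012, 0.002, 0.005, 0, 0, 0, 1], [0.018, 0.003, 0.007, 0, 0, 0, 1], [0.023, 0.003, 0.009, 0, 0, 0, 1]]])

```text
time_s: 7.42
tool_pos: [0.5372, 0.0051, 0.015]
tool_rot: [-179.9, -20.2, 94.6]
force: [-0.5, -10.4, -2.9]
grip_width: 0.0869
grasp_force: 5.3
```

servo_tool(series=[[[0.004, 0, 0.0015, 0, 0, 0, 1], [0.006, 0, 0.002, 0, 0, 0, 1]]])

```text
time_s: 7.58
tool_pos: [0.5371, 0.0072, 0.0151]
tool_rot: [-179.9, -20.2, 94.6]
force: [-0.4, -9.7, -3.5]
grip_width: 0.0868
grasp_force: 5.0
```

servo_tool(series=[[[0.003, 0, 0.001, 0, 0, 0, 1], [0.005, 0, 0.0018, 0, 0, 0, 1]]])

```text
time_s: 7.75
tool_pos: [0.5371, 0.0074, 0.015]
tool_rot: [-179.9, -20.1, 94.6]
force: [0.6, -13.1, -2.1]
grip_width: 0.087
grasp_force: 6.6
```

servo_tool(series=[[[0.003, 0, 0.001, 0, 0, 0, 1], [0.005, 0, 0.0018, 0, 0, 0, 1]]])

```text
time_s: 7.92
tool_pos: [0.5372, 0.0075, 0.015]
tool_rot: [-179.9, -20.0, 94.6]
force: [-0.7, -16.3, -2.0]
grip_width: 0.087
grasp_force: 7.9
```

servo_tool(series=[[[0.005, 0, 0.0018, 0, 0, 0, 1], [0.01, 0, 0.0036, 0, 0, 0, 1], [0.015, 0, 0.0054, 0, 0, 0, 1], [0.015, 0, 0.0054, 0, 0, 0, 1]]])

```text
time_s: 8.25
tool_pos: [0.5371, 0.0078, 0.015]
tool_rot: [-180.0, -19.7, 94.5]
force: [-0.5, -23.4, -0.4]
grip_width: 0.0872
grasp_force: 11.4
```

```bash
python3 st.py; ls pics
```

```text
8.25 [0.53713641 0.00781702 0.01502452] [-179.9764227   -19.68059212   94.46057864] [ -0.52125319 -23.37200815  -0.37964056] [-5.3990355   0.14483081  0.55484248]
scene ((535.1043090820312, 68.35193634033203), (90.78761291503906, 10.576738357543945), 4.335887908935547) 126
top ((531.3389282226562, 69.39275360107422), (95.0025405883789, 11.192445755004883), 4.708970069885254) 278
[-0.0176, -0.0002, -0.0062, 0.0001, 0.0018, -0.0007]
[-0.0051, 0.0009, -0.0017, 0.0001, 0.0018, -0.0007]
[0.0076, 0.0006, 0.0028, 0.0001, 0.0018, -0.0007]
scene0.png
t2.png
top0.png
top_6.9833.png
top_8.25.png
w1.png
```

View pics/top_8.25.png

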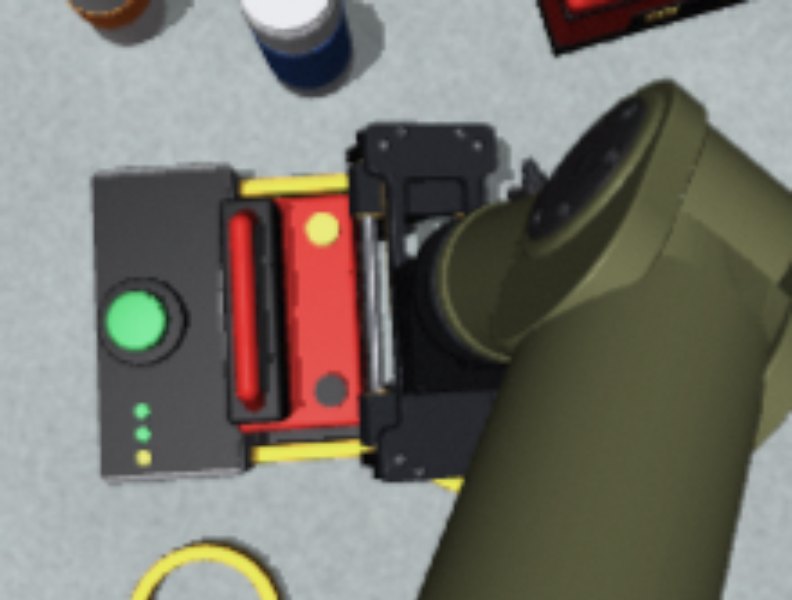

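The crop shows the pack seated between the guides with its front against the charger, upright and square. The button is at (137,320). Now I back away and measure the button.

servo_tool(series=[[[-0.03, 0, -0.011, 0, 0, 0, 1], [-0.06, 0, -0.022, 0, 0, 0, 1], [-0.1, 0, -0.036, 0, 0, 0, 1], [-0.14, 0, -0.05, 0, 0, 0, 1], [-0.14, 0, -0.05, 0, 0, 0, 1]]])

```text
time_s: 8.77
tool_pos: [0.5402, -0.0271, 0.0151]
tool_rot: [-179.8, -20.6, 94.6]
force: [-0.1, -0.6, 0.3]
grip_width: 0.0866
grasp_force: 0.0
```

```bash
python3 - <<'E'
from push import *
import pickle
o=get_obs();p,r=o['tool_pos'],o['tool_rot'];print(o['time_s'],p,r,o['force'])
D=pickle.load(open('d0.pkl','rb'))
for n in D:
    W=world(D[n]);f=D[n]['frame'].astype(int)
    near=(abs(W[...,0]-.528)<.04)&(abs(W[...,1]-.138)<.03)
    g=near&(f[...,1]>f[...,0]+40)&(W[...,2]>.07)
    print(n,'btn',W[g].mean(0),np.ptp(W[g],0),np.percentile(W[g][:,2],[10,50,90]))
    ring=near&~g; print(np.histogram(W[ring][:,2],bins=np.arange(.056,.092,.002)))
b=np.array([.528,.1385]); y=np.array([.997,.08]); t=b-.05*y
for q,h,k in [([.537,-.045,.1],94.6,20),([.537,-.045,.24],94.6,20),([*t,.24],94.6,0)]:
    print(q,rel(p,r,q,tool(h,k)))
E
```

```text
8.7667 [ 0.54019166 -0.02705567  0.01507619] [-179.80054563  -20.60479236   94.60721946] [-0.07326973 -0.64584824  0.29247879]
scene btn [0.52868002 0.13648196 0.08173825] [0.04082723 0.04095967 0.01620969] [0.07641098 0.08299195 0.08470859]
(array([  0,  10, 102, 112,  15,  16,  17,  31,  47,   3,   1,   1,   0,
         0,   0,   0,   0]), array([0.056, 0.058, 0.06 , 0.062, 0.064, 0.066, 0.068, 0.07 , 0.072,
       0.074, 0.076, 0.078, 0.08 , 0.082, 0.084, 0.086, 0.088, 0.09 ]))
top btn [0.52615633 0.1382393  0.08361349] [0.03238398 0.03473057 0.01771552] [0.08204675 0.08425099 0.08633821]
(array([  0,  33, 194, 299,  78,   8,  17,  89, 103,  24,   2,   2,   8,
         1,   1,   0,   0]), array([0.056, 0.058, 0.06 , 0.062, 0.064, 0.066, 0.068, 0.07 , 0.072,
       0.074, 0.076, 0.078, 0.08 , 0.082, 0.084, 0.086, 0.088, 0.09 ]))
[0.537, -0.045, 0.1] [0.0446, -0.0164, -0.2856, -0.0011, -0.0034, 0.0]
[0.537, -0.045, 0.24] [0.2088, -0.0179, -0.7224, -0.0011, -0.0034, 0.0]
[np.float64(0.47815), np.float64(0.1345), 0.24] [0.7818, -0.1646, -0.5065, -0.0011, -0.1145, 0.0002]
```

servo_tool(series=[[[0.045, -0.016, -0.286, 0, 0, 0, 1], [0.045, -0.016, -0.286, 0, 0, 0, 1], [0.209, -0.018, -0.722, 0, 0, 0, 1], [0.209, -0.018, -0.722, 0, 0, 0, 1], [0.209, -0.018, -0.722, 0, 0, 0, 1], [0.209, -0.018, -0.722, 0, 0, 0, 1], [0.209, -0.018, -0.722, 0, 0, 0, 1], [0.782, -0.165, -0.506, -0.001, -0.1145, 0, 1], [0.782, -0.165, -0.506, -0.001, -0.1145, 0, 1], [0.782, -0.165, -0.506, -0.001, -0.1145, 0, 1], [0.782, -0.165, -0.506, -0.001, -0.1145, 0, 1], [0.782, -0.165, -0.506, -0.001, -0.1145, 0, 1]]])

```text
time_s: 9.77
tool_pos: [0.4745, 0.1427, 0.2396]
tool_rot: [-179.9, -0.1, 95.2]
force: [0.0, 0.7, -0.4]
grip_width: 0.087
grasp_force: 0.0
```

```bash
cat > b.py <<'E'
from push import *
o=get_obs();p,r=o['tool_pos'],o['tool_rot'];print(o['time_s'],p,r,o['force'])
for z in (.24,.15,.11,.09): print(z,rel(p,r,[.4762,.1335,z],tool(94.6,0)))
E
python3 b.py
```

```text
9.7667 [0.4745465  0.14266269 0.23958502] [-1.79927439e+02 -7.97105635e-02  9.52385221e+01] [ 0.00218836  0.72038266 -0.43379534]
0.24 [-0.0309, 0.0027, -0.0014, -0.0004, -0.0004, 0.0035]
0.15 [-0.0313, 0.0031, 0.2986, -0.0004, -0.0004, 0.0035]
0.11 [-0.0315, 0.0032, 0.4319, -0.0004, -0.0004, 0.0035]
0.09 [-0.0316, 0.0033, 0.4986, -0.0004, -0.0004, 0.0035]
```

servo_tool(series=[[[-0.031, 0.003, 0.1, 0, 0, 0.0035, 1], [-0.031, 0.003, 0.2, 0, 0, 0.0035, 1], [-0.031, 0.003, 0.3, 0, 0, 0.0035, 1], [-0.031, 0.003, 0.38, 0, 0, 0.0035, 1], [-0.031, 0.003, 0.432, 0, 0, 0.0035, 1], [-0.031, 0.003, 0.432, 0, 0, 0.0035, 1], [-0.031, 0.003, 0.432, 0, 0, 0.0035, 1]]])

```text
time_s: 10.35
tool_pos: [0.4777, 0.128, 0.1095]
tool_rot: [-179.8, -0.0, 94.2]
force: [-0.4, 0.3, -0.1]
grip_width: 0.0868
grasp_force: 0.0
```

```bash
python3 b.py; python3 - <<'E'
from pk import *
w=snap('wrist');cv2.imwrite('pics/w3.png',w['frame'][...,::-1])
d=snap('top'); cv2.imwrite('pics/t3.png',cv2.resize(d['frame'][130:300,120:340,::-1],(776,600)))
E
```

```text
10.35 [0.47768407 0.12804113 0.10948377] [-1.79786909e+02 -4.95607990e-02  9.42051652e+01] [-0.36966039  0.33617704 -0.08952769]
0.24 [0.0189, -0.0052, -0.435, -0.0012, -0.0003, -0.0022]
0.15 [0.0186, -0.0041, -0.135, -0.0012, -0.0003, -0.0022]
0.11 [0.0185, -0.0036, -0.0017, -0.0012, -0.0003, -0.0022]
0.09 [0.0185, -0.0034, 0.065, -0.0012, -0.0003, -0.0022]
```

View pics/w3.png

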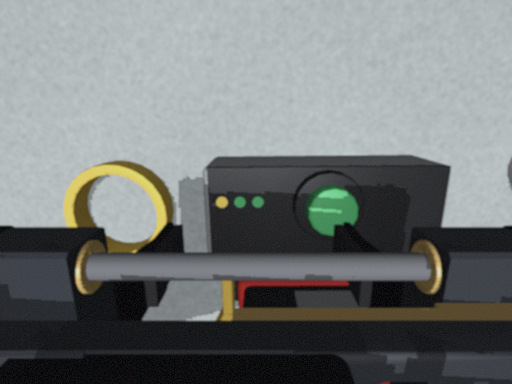

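View pics/t3.png

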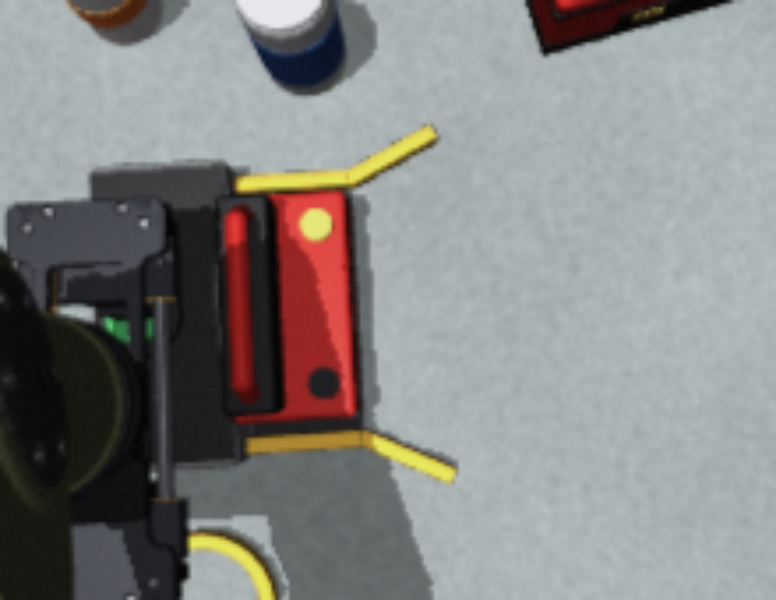

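The wrist view shows the button at (334,210), about 6 mm ahead of the right-hand finger. The top crop shows the pack still docked. I correct forward, then press.

servo_tool(series=[[[0.01, -0.002, 0, -0.001, 0, -0.002, 1], [0.02, -0.005, 0.02, -0.001, 0, -0.002, 1], [0.02, -0.005, 0.045, -0.001, 0, -0.002, 1], [0.02, -0.005, 0.07, -0.001, 0, -0.002, 1], [0.02, -0.005, 0.07, -0.001, 0, -0.002, 1], [0.02, -0.005, 0.07, -0.001, 0, -0.002, 1]]])

```text
time_s: 10.95
tool_pos: [0.4763, 0.1337, 0.0888]
tool_rot: [180.0, -0.1, 94.5]
force: [-0.2, 0.1, 0.4]
grip_width: 0.0871
grasp_force: 0.0
```

```bash
python3 b.py|head -1; python3 - <<'E'
from push import *
o=get_obs(); w=snap('wrist'); print(w['fx'],w['cx'],w['cy'])
f=w['frame'].astype(int); g=(f[...,1]>f[...,0]+50)&(w['depth']>.15)
n,l,s,c=cv2.connectedComponentsWithStats(g.astype(np.uint8));k=1+np.argmax(s[1:,4]);v,u=np.where(l==k)
z=w['depth'][v,u];P=np.stack([(u-w['cx'])/w['fx']*z,(v-w['cy'])/w['fy']*z,z,1+0*z]);T=np.array(w['mount'])@P
print('button in tool frame mm: mean',T[:3].mean(1)*1000,'min',T[:3].min(1)*1000,'max',T[:3].max(1)*1000,s[k])
E
```

```text
10.95 [0.4763334  0.13368754 0.08876622] [ 1.79951134e+02 -6.37173368e-02  9.45352130e+01] [-0.23212038  0.09256335  0.41509736]
300.957098572684 257.9596534305639 193.68538091248027
button in tool frame mm: mean [ 6.88540704 47.6546517   5.13243344] min [-9.93136574 33.772804   -2.53017168] max [18.47870349 70.54013703 17.28013049] [ 315  206   55   46 1269]
```

servo_tool(series=[[[0, 0, 0.01, 0, 0, 0, 1], [0, 0, 0.02, 0, 0, 0, 1], [0, 0, 0.03, 0, 0, 0, 1], [0, 0, 0.04, 0, 0, 0, 1], [0, 0, 0.04, 0, 0, 0, 1]]])

```text
time_s: 11.42
tool_pos: [0.4774, 0.1341, 0.0776]
tool_rot: [179.8, -0.1, 94.5]
force: [-0.2, 0.5, 3.8]
grip_width: 0.0869
grasp_force: 2.1
```

servo_tool(series=[[[0, 0, 0.008, 0, 0, 0, 1], [0, 0, 0.016, 0, 0, 0, 1], [0, 0, 0.016, 0, 0, 0, 1]]])

```text
time_s: 11.67
tool_pos: [0.4777, 0.1342, 0.0758]
tool_rot: [179.8, -0.2, 94.5]
force: [-10.1, -3.0, 23.8]
grip_width: 0.087
grasp_force: 11.8
```

servo_tool(series=[[[0, 0, 0.005, 0, 0, 0, 1], [0, 0, 0.01, 0, 0, 0, 1], [0, 0, 0.01, 0, 0, 0, 1]]])

```text
time_s: 11.92
tool_pos: [0.4779, 0.1342, 0.0754]
tool_rot: [179.8, -0.3, 94.5]
force: [-18.9, -5.4, 43.3]
grip_width: 0.0868
grasp_force: 21.6
```

```bash
cat > bt.py <<'E'
from push import *
o=get_obs(); w=snap('wrist')
T0=np.eye(4);T0[:3,:3]=R.from_euler('xyz',o['tool_rot'],degrees=True).as_matrix();T0[:3,3]=o['tool_pos']
f=w['frame'].astype(int); z=w['depth'];v,u=np.mgrid[:384,:512]
P=np.stack([(u-w['cx'])/w['fx']*z,(v-w['cy'])/w['fy']*z,z,1+0*z],-1)@(T0@np.array(w['mount'])).T
m=(abs(P[...,0]-.527)<.05)&(P[...,1]>.125)&(P[...,1]<.18)&(z>.15)
g=m&(f[...,1]>f[...,0]+50)
g=cv2.erode(g.astype(np.uint8),np.ones((5,5)))>0
print(o['force'],'green z',np.percentile(P[g][:,2],[10,50,90]),g.sum())
print('other z hist',np.histogram(P[m&~g][:,2],bins=np.arange(.056,.09,.002)))
E
python3 bt.py
```

```text
[-18.91502607  -5.39468208  43.31772688] green z [0.07449912 0.07527799 0.07609687] 706
other z hist (array([ 112,  125, 3554, 2316,   93,   84,  100, 1195,  816,  366,   73,
         45,   46,   54,   42,   52]), array([0.056, 0.058, 0.06 , 0.062, 0.064, 0.066, 0.068, 0.07 , 0.072,
       0.074, 0.076, 0.078, 0.08 , 0.082, 0.084, 0.086, 0.088]))
```

servo_tool(series=[[[0, 0, -0.02, 0, 0, 0, 1], [0, 0, -0.04, 0, 0, 0, 1], [0, 0, -0.08, 0, 0, 0, 1], [0, 0, -0.13, 0, 0, 0, 1], [0, 0, -0.13, 0, 0, 0, 1], [0, 0, -0.13, 0, 0, 0, 1]]])

```text
time_s: 12.47
tool_pos: [0.4771, 0.1342, 0.1087]
tool_rot: [179.8, -0.1, 94.6]
force: [0.8, 0.5, -0.8]
grip_width: 0.087
grasp_force: 0.0
```

```bash
python3 bt.py; python3 st.py|head -3; ls -t pics|head -1
```

```text
[ 0.77626101  0.49686967 -0.8112814 ] green z [0.08302259 0.08380976 0.08460941] 995
other z hist (array([  62,   72, 2799, 1745,   54,   52,   64,  929,  431,   47,   43,
         50,  100,  320,   84,    0]), array([0.056, 0.058, 0.06 , 0.062, 0.064, 0.066, 0.068, 0.07 , 0.072,
       0.074, 0.076, 0.078, 0.08 , 0.082, 0.084, 0.086, 0.088]))
12.5167 [0.47646214 0.13397297 0.1080473 ] [ 1.79905097e+02 -1.01306615e-01  9.45515135e+01] [-1.28633584 -0.08360092 -0.1005535 ] [-0.10498458  0.07045953 -0.01319155]
scene ((534.1736450195312, 68.48802185058594), (92.33547973632812, 8.807720184326172), 4.832432270050049) 110
top ((532.29931640625, 69.8116455078125), (93.37242889404297, 9.69159984588623), 3.6844184398651123) 235
top_12.5167.png
```

The button went down 8.5 mm by camera and sprang back, and the pack is still home. The arm is clear, so I hand in.

```bash
python3 -c "
from cell import env
print(env.sign_off())"
```

```text
the job is handed in; nothing more can be done
None
```

The job is handed in at about 12.5 s of the 48 s: I slid the pack upright into the dock against the charger, then pressed the green button fully down and released it. The press peaked at 43 N through the fingertip, above the 40 N limit the text sets for the arm and gripper body. The spray can, cartridge and tape roll were not touched.

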